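# Lay out the microscope practice bench

## Robot

A 7-joint arm with a two-finger parallel gripper is mounted at the origin on the work surface. World frame = base frame: x ahead of the robot, y to its left, z up, the work surface at z = 0. Lengths are in m, angles in rad, forces in N, time in s.
With the tool pointing down it reaches from about 0.4 to 0.85 m from the base axis. Payload 6.9 kg.
Tool frame: the origin (TCP) lies midway between the tips of the shut fingers; the grasp point (between the pads) lies 19 mm behind it; z points along the fingers, y is the line along which they close (so a half turn about z gives the same grasp; the last joint's range is limited). The gripper opens to 85 mm and grips with 20 to 120 N. Pads are 22 mm wide; open, the fingers measure 114 mm over their backs; the gripper's body (76 mm by 85 mm) begins 54 mm behind the grasp point. The pads swing forward as they close: fully open they stand 13 mm farther back than shut.
Start: joints at [-1.153, 0.507, -0.238, 1.5, 0.126, 1.149, -0.155], TCP at [0.192, 0.595, 0.231] pointing down, gripper open.
Joint ranges: [-3.08, 3.08], [-0.24, 2.05], [-1.43, 1.35], [0, 2.5], [-1.52, 4.66], [0.17, 1.96], [-2.89, 2.89]. Speed limits (rad/s): [2.39, 2.39, 3.14, 3.14, 3.14, 3.14, 3.14].

## Interface

Orientations are given as a unit quaternion [w, x, y, z].
In Python, from workcell import env gives the robot as it stands.
- The arm moves only by the shell command python3 -m crank 'ROWS'. ROWS is a JSON list of rows, 1 to 5 of them, each an object with the fields rotvec (a list: a rotation vector rx, ry, rz in parts of the range, where 1.0 means 180 degrees), trans (a list: dx, dy, dz in parts of the range, where 1.0 means 0.2 m), aperture (the opening from 0.0 (shut) to 1.0 (fully open)); a field left out counts as zero (the opening has to be given); each row shifts and turns the commanded pose from where the row before left it, along the tool's axes as they then stand; what a row does not reach is not made up. A row lasts 1/8 s, in which the tool goes at most 0.0625 m and 0.188 rad, less where a joint would pass 70% of its speed; a pose out of reach is approached as far as the arm can. The fingers move at their own pace and stop on an object; the grip force is fixed at half the most. Time passes only in rows, so rows that do not move let the fingers close. It prints the time, the measured TCP pose, the force, the opening and the grip force at its end. A shift or turn number past 1, either way, is cut back to 1. Input that does not fit is refused with a message, and nothing moves.
- env.state(): the state, without advancing time (a new reading comes with each control period).
- env.snapshot(name): name is "scene" or "top" or "wrist"; returns the picture (480x640x3 uint8, red, green, blue); there is no depth.
- env.calibration(name): a dict with "camera_matrix" (3x3 intrinsics, pixels), "distortion" ([k1, k2, p1, p2, k3] as OpenCV has them; the pictures are not rectified), "cam_to_world" (4x4, takes a point from camera to world coordinates). Camera axes: x right, y down, z forward; pixel columns grow to the right and rows downward; lengths in m; the calibration is good to about 2 mm. A picture is of the moment at which its call begins: read the wrist's pose just before it. calibration takes no time and is no camera call; for the wrist camera it gives the pose at the moment of the call.
- env.hand_in(): hands the job in; it is judged then, once.
The state is a dict: "time_s": time; "joint_pos": joint angles; "joint_velocities": joint speeds; "tau": joint torques, N m; "ee_pos": TCP position; "ee_rot": TCP orientation; "ft_force": force on the tool from outside, world axes, zero at the start; "torque": the same for the moment, N m; "opening": opening from 0.0 (shut) to 1.0 (fully open); "grip_force": force on a finger pad.
Only numpy, scipy, OpenCV 4.12 (cv2) and the standard library are available. Lean on these libraries where they do the work, as an engineer would, in place of code of your own. Each camera call takes 0.05 s, during which the arm holds its last target. There are 200 camera calls.

## Task

Lay out the bench for the next trainee: take the stack of three containers apart and take the tall bottle out of the carton, and stand each one in the grey holder made for its outline - the oblong metal case in the oblong tray, the round tin in the wide round dish, the square block in the square tray, and the bottle on the small round coaster. Each must end standing flat on its holder's floor, inside the lip, and nothing may be tipped over on the way.

Things in the scene. Friction and masses are not known exactly. Their poses are not given: they have to be found in the camera images.
- cassette: Bottom of the stack: oblong aluminium instrument case, 90 mm along its x, 60 mm along its y, 32 mm high, about 0.22 kg, standing on the table with dark slots near its two short ends. Origin: centre of its underside; z up. Loose.
- tin: Middle of the stack: plain round steel tin, 52 mm in diameter, 32 mm high, about 0.13 kg, standing loose on the case, within 7 mm of its middle. Origin: centre of its underside; z up.
- burblock: Top of the stack: square white block, 34 x 34 mm (sides along its x and y), 32 mm high, with nine dark dots on top, about 0.08 kg, standing loose on the tin. Origin: centre of its underside; z up.
- bottle: Amber glass bottle with a white cap, 120 mm high, standing in one of the four cells of the carton and reaching 48 mm above the carton's rim. Round body 34 mm in diameter up to 80 mm, then a shoulder, then a straight cap 28 mm in diameter from 88 to 120 mm above its underside, good to grip. About 0.12 kg. Origin: centre of its underside; z up. Loose.
- carton: Cardboard carton, fixed to the table, 100 x 100 mm and 75 mm high, open on top, walls and the two crossing dividers 3 mm thick, making 2 x 2 cells, each about 46 mm square; its floor is 3 mm thick. Besides the bottle it holds two short loose jars 56 mm high (not part of the job). Origin: centre of its underside; sides along its x and y.
- long_tray: Oblong tray for the case, hollow 104 mm (its x) by 74 mm (its y), outside 112 x 82 mm. Plastic, grey, fixed to the table. Floor 3 mm thick, so a thing standing in it has its underside 3 mm above the table; a low lip 4 mm thick all round whose top is 9 mm above the table. Origin: centre of its underside, on the table, z up.
- square_tray: Square tray for the block, hollow 48 x 48 mm (sides along its x and y), outside 56 x 56 mm. Plastic, grey, fixed to the table. Floor 3 mm thick, so a thing standing in it has its underside 3 mm above the table; a low lip 4 mm thick all round whose top is 9 mm above the table. Origin: centre of its underside, on the table, z up.
- wide_dish: Wide round dish for the tin, hollow 66 mm in diameter, outside 74 mm. Plastic, grey, fixed to the table. Floor 3 mm thick, so a thing standing in it has its underside 3 mm above the table; a low lip 4 mm thick all round whose top is 9 mm above the table. Origin: centre of its underside, on the table, z up.
- coaster: Small round coaster for the bottle, hollow 48 mm in diameter, outside 56 mm. Plastic, grey, fixed to the table. Floor 3 mm thick, so a thing standing in it has its underside 3 mm above the table; a low lip 4 mm thick all round whose top is 9 mm above the table. Origin: centre of its underside, on the table, z up.
Mind the look-alikes: they are no part of the job. Of the things that look like the cassette, take the one that is farthest to the robot's right at the start.

How it is judged:
At the end, for the whole second after the job is handed in: Case in the oblong tray, tin in the wide dish, block in the square tray and bottle in the coaster: each within 12 mm of its holder's centre, flat on its floor (underside less than 6 mm above the table, upright within 0.08 rad), released and at rest (horizontal distance between cassette and long_tray below 0.012 m and z of cassette in the frame of long_tray below 0.006 m and angle between each of cassette, tin, burblock, bottle's own z axis and vertical below 0.08 rad and linear speed of each of cassette, tin, burblock, bottle below 0.02 m/s and angular speed of each of cassette, tin, burblock, bottle below 0.2 rad/s and horizontal distance between tin and wide_dish below 0.012 m and z of tin in the frame of wide_dish below 0.006 m and horizontal distance between burblock and square_tray below 0.012 m and z of burblock in the frame of square_tray below 0.006 m and horizontal distance between bottle and coaster below 0.012 m and z of bottle in the frame of coaster below 0.006 m); the robot touches nothing.
It fails at once if the case is tipped over (more than 0.6 rad from upright) (angle between cassette's own z axis and vertical above 0.6 rad).
It fails at once if the tin is tipped over (more than 0.6 rad from upright) (angle between tin's own z axis and vertical above 0.6 rad).
It fails at once if the block is tipped over (more than 0.6 rad from upright) (angle between burblock's own z axis and vertical above 0.6 rad).
It fails at once if the bottle is tipped over (more than 0.6 rad from upright) (angle between bottle's own z axis and vertical above 0.6 rad).
It also fails if it takes over 109 s, if anything falls off the work surface, if the arm or the gripper's body presses on something with over 40 N, if the wrist force passes 120 N, or if a joint passes its speed limit or range.

## Working session

There is one attempt and no reset: what is moved stays moved. The work goes in short steps, Python scripts to look and compute and a shell command to move; the robot and the scene stay as the last step left them, time stands still between calls to the robot, and variables do not carry over. Pictures are saved under pics/ and viewed, at most 15 in all, crops included, and the job is handed in when it is done.

```bash
ls; mkdir -p pics; python3 - <<'E'
from workcell import env
import cv2,numpy as np
np.set_printoptions(precision=4,suppress=True)
for n in("scene","top"):
    cv2.imwrite(f"pics/{n}0.png",env.snapshot(n)[:,:,::-1])
    c=env.calibration(n);print(n,c["camera_matrix"],c["distortion"],c["cam_to_world"])
s=env.state();print(s)
E
```

```text
pics
scene [[621.1616   0.     312.9894]
 [  0.     621.1616 239.0535]
 [  0.       0.       1.    ]] [-0.137  0.     0.     0.     0.   ] [[ 0.7733  0.516  -0.3684  0.9078]
 [ 0.634  -0.6322  0.4453 -0.4707]
 [-0.0031 -0.578  -0.8161  0.9753]
 [ 0.      0.      0.      1.    ]]
top [[445.0285   0.     319.2924]
 [  0.     445.0285 236.6349]
 [  0.       0.       1.    ]] [0.0187 0.     0.     0.     0.    ] [[ 0.0132 -0.9844  0.1754  0.3773]
 [-0.9999 -0.0118  0.009   0.0169]
 [-0.0068 -0.1755 -0.9844  0.9504]
 [ 0.      0.      0.      1.    ]]
{'time_s': 0.1, 'joint_pos': array([-1.1525,  0.5083, -0.2375,  1.501 ,  0.1257,  1.1489, -0.1548]), 'joint_velocities': array([ 0.0007, -0.003 ,  0.0014, -0.0028, -0.    ,  0.0002,  0.0005]), 'tau': array([ -0.0057, -62.1828,  -2.1948, -25.0206,   0.0126,   0.0077,
         0.    ]), 'ee_pos': array([0.1922, 0.5942, 0.2305]), 'ee_rot': array([-0.0001,  0.1558,  0.9878, -0.0008]), 'ft_force': array([-0.1076,  0.5696,  0.2418]), 'torque': array([-0.0763, -0.044 , -0.0188]), 'grip_force': 0.0, 'opening': 1.0009874043278872}
```

View pics/top0.png

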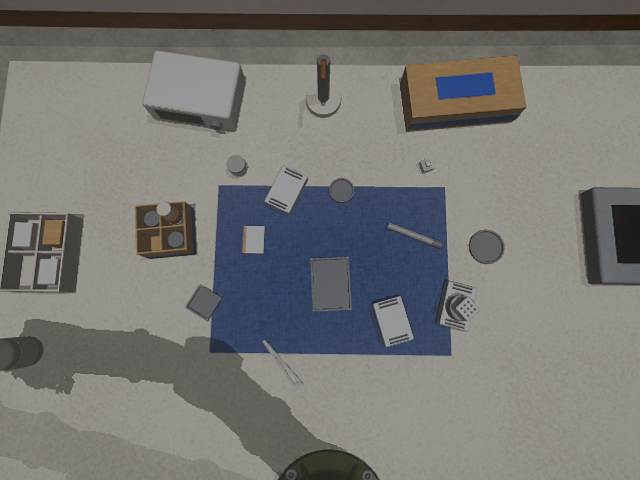

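View pics/scene0.png

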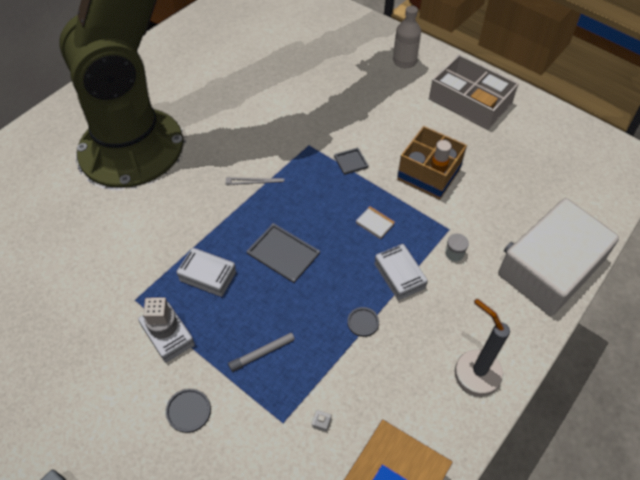

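The top view shows three case look-alikes: (286,190), (393,321) and (457,305). The last is the farthest right and carries the tin and block at (460,307), so I choose it. The bottle's cap is at (163,210) in the carton; the grey bottle at (15,352) is a decoy. The loose tin at (236,165) and small block at (426,166) are decoys too. Holders:
- oblong tray: (331,284)
- square tray: (203,302)
- coaster: (342,190)
- wide dish: (486,246)

The scene view agrees.

```bash
cat > h.py <<'E'
from workcell import env
import cv2,numpy as np
np.set_printoptions(precision=4,suppress=True)
def cast(c,px,z):
    "pixels -> world points on plane z"
    u=cv2.undistortPoints(np.array(px,float).reshape(-1,1,2),c["camera_matrix"],np.array(c["distortion"])).reshape(-1,2)
    T=np.array(c["cam_to_world"]);d=np.c_[u,np.ones(len(u))]@T[:3,:3].T
    return T[:3,3]+d*((z-T[2,3])/d[:,2])[:,None]
def proj(c,P):
    T=np.linalg.inv(np.array(c["cam_to_world"]))
    return cv2.projectPoints(np.array(P,float).reshape(-1,1,3),cv2.Rodrigues(T[:3,:3])[0],T[:3,3],c["camera_matrix"],np.array(c["distortion"]))[0].reshape(-1,2)
def pose():
    s=env.state();w,x,y,z=s["ee_rot"]
    from scipy.spatial.transform import Rotation as R
    return s["ee_pos"],R.from_quat([x,y,z,w]).as_matrix()
def goto(p,yaw=None):
    "offset in tool axes to reach p; yaw=wanted world direction (rad) of tool y, modulo pi"
    e,M=pose();d=M.T@(np.array(p)-e);
    print("tool d",d,"tilt",M[:,2],"toolY yaw",np.arctan2(M[1,1],M[0,1]))
    if yaw is not None:
        dy=(yaw-np.arctan2(M[1,1],M[0,1])+np.pi/2)%np.pi-np.pi/2
        print("rz (tool) needed",-dy)
def snap(n,f,box=None,k=1):
    c=env.calibration(n);im=env.snapshot(n)[:,:,::-1].copy()
    cv2.imwrite(f"pics/{f}.npy.png",im)
    o=im if box is None else im[box[1]:box[3],box[0]:box[2]]
    cv2.imwrite(f"pics/{f}.png",cv2.resize(o,None,fx=k,fy=k,interpolation=cv2.INTER_CUBIC))
    return c,im
E
python3 - <<'E'
from h import *
c=env.calibration("top")
im=cv2.imread("pics/top0.png")
a=cv2.resize(im[270:345,415:495],(400,375),interpolation=2)
b=cv2.resize(im[190:265,125:205],(400,375),interpolation=2)
cv2.imwrite("pics/crop0.png",np.hstack([a,b]))
for n,px,z in [("case",(457,305),.032),("block",(466,308),.096),("dish",(486,246),.003),("coaster",(342,190),.003),("ltray",(331,284),.003),("stray",(203,302),.003),("cap",(163,209),.123),("carton",(164,229),.075),("jarA",(152,218),.059),("jarB",(176,240),.059)]:
    print(n,cast(c,[px],z)[0])
s=env.state();w=env.calibration("wrist");e,M=pose();T=w["cam_to_world"]
print(w["camera_matrix"],w["distortion"],M.T@(T[:3,3]-e),M.T@T[:3,:3])
E
```

```text
case [ 0.4033 -0.2563  0.032 ]
block [ 0.3961 -0.2539  0.096 ]
dish [ 0.5301 -0.3319  0.003 ]
coaster [ 0.6511 -0.023   0.003 ]
ltray [ 0.4444 -0.0006  0.003 ]
stray [0.4033 0.2688 0.003 ]
cap [0.5748 0.3237 0.123 ]
carton [0.5451 0.3364 0.075 ]
jarA [0.5709 0.3685 0.059 ]
jarB [0.5257 0.3162 0.059 ]
[[416.0647   0.     323.4907]
 [  0.     416.0647 237.6064]
 [  0.       0.       1.    ]] [-0.0707  0.      0.      0.      0.    ] [ 0.084  -0.0004 -0.1434] [[-0.0004 -0.9452 -0.3265]
 [ 1.     -0.0002 -0.0005]
 [ 0.0004 -0.3265  0.9452]]
```

View pics/crop0.png

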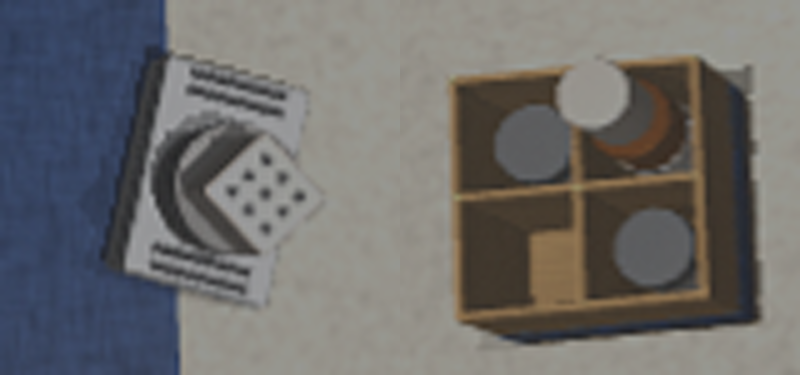

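The crop confirms the choice: the stack stands on the rightmost case (left half), and the bottle's white cap is at top pixel (163.6,208.6), in the far-right carton cell. The bottle comes first.

The manual's scale: shifts go in shares of 0.2 m and turns go in shares of 180 degrees. Converting my numbers, -0.054 m / 0.2 = -0.27, -0.0173 m / 0.2 = -0.0865.

```bash
python3 -m crank '[{"trans":[0,0,-0.2],"aperture":1},{"trans":[-0.27,-0.0865,0],"aperture":1},{"trans":[-0.27,-0.0865,0],"aperture":1},{"trans":[-0.27,-0.0865,0],"aperture":1},{"trans":[-0.27,-0.0865,0],"aperture":1}]'; python3 -m crank '[{"trans":[-0.27,-0.0865,0],"aperture":1},{"trans":[-0.27,-0.0865,0],"aperture":1},{"trans":[-0.27,-0.0865,0],"aperture":1},{"trans":[-0.27,-0.0865,0],"aperture":1},{"aperture":1}]'
python3 -m crank '[{"aperture":1},{"aperture":1}]'
python3 - <<'E'
from h import *
c,im=snap("wrist","w1")
print(pose()[0],proj(c,[[.575,.324,.123]]))
E
```

```text
time_s: 0.72
ee_pos: [0.3778, 0.461, 0.271]
ee_rot: [-0.0, 0.156, 0.988, -0.0]
ft_force: [-0.5, 0.8, -0.5]
opening: 0.996
grip_force: 0.0
time_s: 1.35
ee_pos: [0.565, 0.3244, 0.27]
ee_rot: [0.001, 0.16, 0.987, -0.002]
ft_force: [0.2, -0.3, 0.1]
opening: 1.002
grip_force: 0.0
time_s: 1.6
ee_pos: [0.5595, 0.3315, 0.2712]
ee_rot: [-0.0, 0.155, 0.988, 0.0]
ft_force: [0.1, 1.1, 0.1]
opening: 1.002
grip_force: 0.0
[0.5596 0.3314 0.2714] [[320.9909 238.1765]]
```

View pics/w1.png

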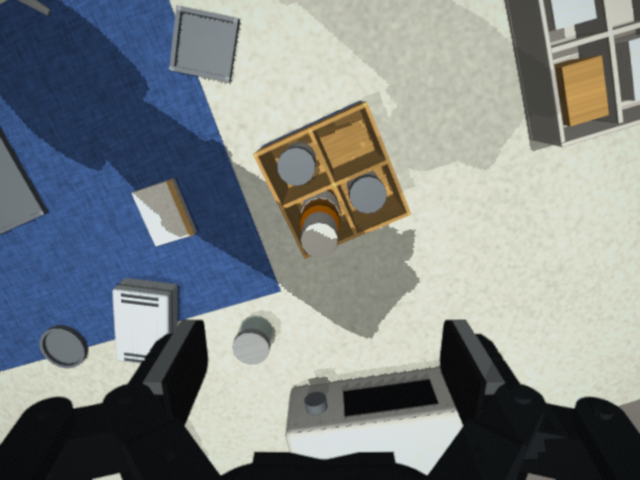

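The wrist view shows the cap at (320,238), the coaster at (64,346) and the square tray at (205,45). The cap prediction matches. I'll refine by segmenting.

```bash
cat > seg.py <<'E'
from h import *
def grey(im,box,lo,hi,sat=45):
    "largest low-saturation blob with lo<V<hi in box -> contour in full-image pixels"
    x0,y0,x1,y1=box;hsv=cv2.cvtColor(im[y0:y1,x0:x1],cv2.COLOR_BGR2HSV)
    m=((hsv[...,1]<sat)&(hsv[...,2]>lo)&(hsv[...,2]<hi)).astype(np.uint8)
    m=cv2.morphologyEx(m,cv2.MORPH_CLOSE,np.ones((3,3)))
    cs=cv2.findContours(m,cv2.RETR_EXTERNAL,cv2.CHAIN_APPROX_NONE)[0]
    k=max(cs,key=cv2.contourArea).reshape(-1,2)+[x0,y0]
    return cv2.convexHull(k.astype(np.int32)).reshape(-1,2)
def rect(c,k,z):
    P=cast(c,k,z)[:,:2];(cx,cy),s,a=cv2.minAreaRect((P*1000).astype(np.float32))
    return np.array([cx/1000,cy/1000]),s,a
def circ(c,k,z):
    P=cast(c,k,z)[:,:2];e=cv2.fitEllipse((P*1000).astype(np.float32));return np.array(e[0])/1000,e[1]
E
python3 - <<'E'
from seg import *
c=env.calibration("wrist");im=cv2.imread("pics/w1.npy.png")
print("cap",circ(c,grey(im,(298,215,345,260),110,256,40),.123))
print("coaster",circ(c,grey(im,(35,320,95,372),40,130),.009))
print("stray",rect(c,grey(im,(165,2,245,88),40,125),.009))
c=env.calibration("top");im=cv2.imread("pics/top0.png")
hsv=cv2.cvtColor(im,cv2.COLOR_BGR2HSV)
print("hsv coaster, tray, table, blue",hsv[190,342],hsv[284,331],hsv[246,486],hsv[302,203],hsv[190,520],hsv[260,280])
print("coaster",circ(c,grey(im,(322,172,362,210),40,130,75),.009))
print("dish",circ(c,grey(im,(460,222,512,270),40,135),.009))
print("ltray",rect(c,grey(im,(300,248,362,322),40,130,75),.009))
print("stray",rect(c,grey(im,(183,280,226,325),40,125,75),.009))
goto([.575,.324,.088])
E
```

```text
cap (array([0.5866, 0.3204]), (35.336212158203125, 49.5099983215332))
coaster (array([ 0.649 , -0.0201]), (54.50447082519531, 60.31110763549805))
stray (array([0.3869, 0.2616]), (35.044677734375, 67.52906799316406), 16.110382080078125)
hsv coaster, tray, table, blue [113  10  98] [110  15 100] [105  10  98] [110   8  97] [ 19  19 149] [110 122  92]
coaster (array([ 0.6507, -0.0223]), (53.314666748046875, 84.50605773925781))
dish (array([ 0.5283, -0.3293]), (74.53944396972656, 78.01524353027344))
ltray (array([0.4452, 0.001 ]), (113.00028228759766, 82.73727416992188), 3.4539976119995117)
stray (array([0.4009, 0.2621]), (67.99624633789062, 58.833194732666016), 59.26786804199219)
tool d [-0.0171 -0.0024  0.1834] tilt [-0.0005  0.0005 -1.    ] toolY yaw 1.2604864430234826
```

To row units: 0.05 m / 0.2 = 0.25, -0.017 m / 0.2 = -0.085.

```bash
python3 -m crank '[{"trans":[-0.085,-0.012,0.15],"aperture":1},{"trans":[0,0,0.25],"aperture":1},{"trans":[0,0,0.25],"aperture":1},{"trans":[0,0,0.175],"aperture":1},{"trans":[0,0,0.09],"aperture":1}]';python3 -m crank '[{"aperture":1},{"aperture":0},{"aperture":0},{"aperture":0},{"aperture":0}]';python3 -m crank '[{"aperture":0},{"aperture":0}]'
```

```text
time_s: 2.28
ee_pos: [0.5747, 0.323, 0.0865]
ee_rot: [-0.001, 0.155, 0.988, -0.001]
ft_force: [-0.3, 0.1, 0.8]
opening: 0.997
grip_force: 0.0
time_s: 2.9
ee_pos: [0.5768, 0.3227, 0.0894]
ee_rot: [0.001, 0.156, 0.988, 0.001]
ft_force: [-0.9, -0.7, 5.5]
opening: 0.31
grip_force: 59.1
time_s: 3.15
ee_pos: [0.5768, 0.3227, 0.0894]
ee_rot: [0.001, 0.156, 0.988, 0.001]
ft_force: [-0.6, -0.5, 5.6]
opening: 0.311
grip_force: 59.1
```

To row units: -0.035 m / 0.2 = -0.175, -0.03 m / 0.2 = -0.15.

```bash
python3 -m crank '[{"trans":[0,0,-0.075],"aperture":0},{"trans":[0,0,-0.15],"aperture":0},{"trans":[0,0,-0.175],"aperture":0},{"trans":[0,0,-0.175],"aperture":0},{"trans":[0,0,-0.15],"aperture":0}]';python3 -m crank '[{"trans":[-0.06,-0.1,0],"aperture":0},{"trans":[-0.11,-0.19,0],"aperture":0},{"trans":[-0.11,-0.19,0],"aperture":0},{"trans":[-0.11,-0.19,0],"aperture":0},{"trans":[-0.11,-0.19,0],"aperture":0}]';python3 -m crank '[{"trans":[-0.11,-0.19,0],"aperture":0},{"trans":[-0.05,-0.1,0],"aperture":0},{"aperture":0},{"aperture":0}]'
python3 - <<'E'
from seg import *
c,im=snap("wrist","w2")
p=proj(c,[[.650,-.021,.009]])[0];print(p)
i=p.astype(int)
try:print(circ(c,grey(im,(i[0]-45,i[1]-45,i[0]+45,i[1]+45),40,130,60),.009))
except Exception as e:print(e)
goto([.65,-.021,.15])
E
```

```text
time_s: 3.78
ee_pos: [0.5761, 0.3225, 0.2355]
ee_rot: [0.0, 0.156, 0.988, 0.0]
ft_force: [0.3, -0.7, -1.3]
opening: 0.317
grip_force: 59.1
time_s: 4.4
ee_pos: [0.618, 0.1247, 0.2322]
ee_rot: [-0.001, 0.156, 0.988, -0.001]
ft_force: [1.0, 0.1, -1.2]
opening: 0.309
grip_force: 59.2
time_s: 4.9
ee_pos: [0.6305, 0.065, 0.233]
ee_rot: [-0.001, 0.155, 0.988, 0.001]
ft_force: [1.0, -0.4, -1.8]
opening: 0.312
grip_force: 59.2
[242.9439 239.8795]
(array([ 0.6483, -0.0206]), (52.473419189453125, 53.82829666137695))
tool d [-0.045  -0.0764  0.083 ] tilt [-0.0006  0.0014 -1.    ] toolY yaw 1.2607360285395564
```

View pics/w2.png

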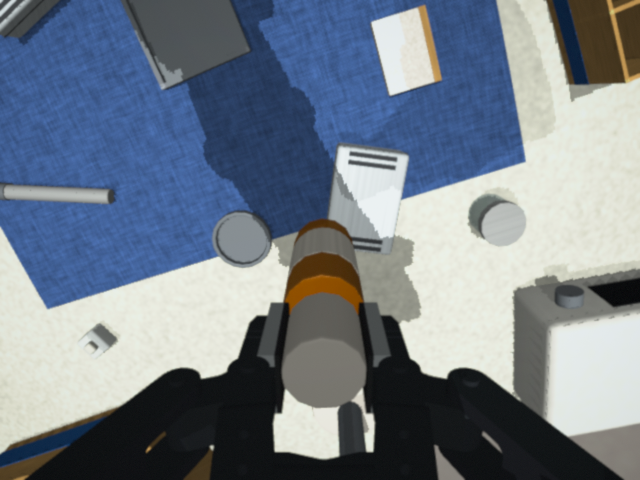

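The coaster is fully visible at (243,240), which gives (0.6485,-0.0205). The bottle hangs upright at column 323.

To row units: 0.05 m / 0.2 = 0.25, 0.04 m / 0.2 = 0.2.

```bash
python3 -m crank '[{"trans":[-0.11,-0.19,0],"aperture":0},{"trans":[-0.1085,-0.189,0],"aperture":0},{"trans":[0,0,0.2],"aperture":0},{"trans":[0,0,0.25],"aperture":0},{"trans":[0,0,0.15],"aperture":0}]';python3 -m crank '[{"trans":[0,0,0.09],"aperture":0},{"aperture":0},{"aperture":0}]';python3 -c "
from h import *
goto([.649,-.020,.0894])"
```

```text
time_s: 5.58
ee_pos: [0.6482, -0.0202, 0.1109]
ee_rot: [-0.001, 0.154, 0.988, 0.0]
ft_force: [1.3, 0.7, -0.9]
opening: 0.314
grip_force: 59.2
time_s: 5.95
ee_pos: [0.6503, -0.022, 0.0967]
ee_rot: [0.001, 0.155, 0.988, 0.0]
ft_force: [1.5, -0.5, -0.9]
opening: 0.315
grip_force: 59.2
tool d [0.0019 0.0015 0.0073] tilt [ 0.0023  0.0001 -1.    ] toolY yaw 1.2585887089982108
```

To row units: 0.004 m / 0.2 = 0.02, 0.003 m / 0.2 = 0.015.

```bash
python3 -m crank '[{"trans":[0.005,0.005,0.02],"aperture":0},{"trans":[0,0,0.015],"aperture":0},{"trans":[0,0,0.005],"aperture":0},{"aperture":0}]'
```

```text
time_s: 6.45
ee_pos: [0.6494, -0.0212, 0.0894]
ee_rot: [0.001, 0.156, 0.988, 0.0]
ft_force: [-2.3, 0.3, 9.5]
opening: 0.311
grip_force: 60.6
```

To row units: -0.06 m / 0.2 = -0.3, -0.03 m / 0.2 = -0.15.

```bash
python3 -m crank '[{"aperture":1},{"aperture":1},{"aperture":1},{"trans":[0,0,-0.15],"aperture":1},{"trans":[0,0,-0.3],"aperture":1}]';python3 -m crank '[{"trans":[0,0,-0.3],"aperture":1},{"trans":[0,0,-0.15],"aperture":1},{"trans":[0.1185,-0.214,0],"aperture":1},{"trans":[0.1185,-0.214,0],"aperture":1},{"trans":[0.1185,-0.214,0],"aperture":1}]';python3 -m crank '[{"trans":[0.1185,-0.214,0],"aperture":1},{"trans":[0.1185,-0.214,0],"aperture":1},{"trans":[0.1185,-0.214,0],"aperture":1},{"trans":[0.1185,-0.214,0],"aperture":1},{"aperture":1}]';python3 -m crank '[{"aperture":1}]'
python3 - <<'E'
from seg import *
c,im=snap("wrist","w3")
print(pose()[0],proj(c,[[.396,-.254,.096],[.53,-.331,.009],[.403,-.256,.032]]))
c,t=snap("top","t3")
E
```

```text
time_s: 7.08
ee_pos: [0.6469, -0.0213, 0.1754]
ee_rot: [-0.003, 0.156, 0.988, -0.0]
ft_force: [0.9, 0.2, 1.1]
opening: 1.004
grip_force: 0.0
time_s: 7.7
ee_pos: [0.5403, -0.1225, 0.2672]
ee_rot: [0.0, 0.156, 0.988, -0.0]
ft_force: [0.9, -0.6, 0.3]
opening: 1.0
grip_force: 0.0
time_s: 8.32
ee_pos: [0.3956, -0.2582, 0.2675]
ee_rot: [-0.0, 0.159, 0.987, -0.001]
ft_force: [1.0, 0.2, 0.4]
opening: 1.006
grip_force: 0.0
time_s: 8.45
ee_pos: [0.399, -0.2549, 0.2674]
ee_rot: [0.0, 0.156, 0.988, 0.0]
ft_force: [0.5, 1.3, 0.3]
opening: 1.004
grip_force: 0.0
[ 0.3994 -0.2544  0.2673] [[323.9798 203.6043]
 [294.728  317.7143]
 [324.1758 194.0321]]
```

View pics/w3.png

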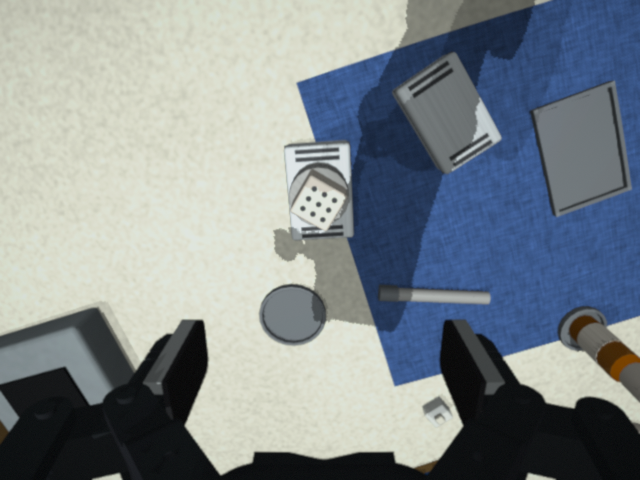

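The bottle stands in its coaster (582,328). The block's top with nine dots is at (320,200), the dish is at (293,314), and the case's long axis runs nearly vertical in the image. Next I'll measure the dots.

```bash
python3 - <<'E'
from seg import *
c=env.calibration("wrist");im=cv2.imread("pics/w3.npy.png")
x0,y0=285,168;g=cv2.cvtColor(im[y0:235,x0:358],cv2.COLOR_BGR2GRAY)
g4=cv2.resize(g,None,fx=4,fy=4,interpolation=cv2.INTER_CUBIC)
m=((g4<110)&(cv2.morphologyEx(g4,cv2.MORPH_BLACKHAT,np.ones((31,31)))>50)).astype(np.uint8)
n,_,st,ce=cv2.connectedComponentsWithStats(m)
k=[i for i in range(1,n) if 60<st[i,4]<900]
for i in k:print(st[i,4],(ce[i]+.5)/4+[x0,y0])
P=cast(c,[(ce[i]+.5)/4+[x0,y0] for i in k],.096)[:,:2];print(P,P.mean(0),cv2.minAreaRect((P*1000).astype(np.float32)))
print("dish",circ(c,grey(im,(250,275,335,355),60,150),.009))
E
```

```text
595 [302.767  171.3296]
142 [298.2711 193.7658]
181 [314.3695 188.8805]
180 [324.4639 194.6292]
164 [308.596 198.782]
170 [334.4912 200.525 ]
168 [318.5952 204.5491]
155 [302.8056 208.5637]
164 [328.6128 210.1936]
166 [312.8795 214.1325]
158 [322.7959 219.7484]
744 [336.2608 227.3219]
605 [310.2746 228.9105]
[[ 0.3675 -0.261 ]
 [ 0.3829 -0.2698]
 [ 0.3831 -0.2568]
 [ 0.3898 -0.2508]
 [ 0.3891 -0.2635]
 [ 0.3966 -0.2448]
 [ 0.3959 -0.2576]
 [ 0.3952 -0.2703]
 [ 0.4026 -0.2515]
 [ 0.4019 -0.2642]
 [ 0.4087 -0.2582]
 [ 0.4179 -0.25  ]
 [ 0.4128 -0.27  ]] [ 0.3957 -0.2591] ((392.6114807128906, -257.4370422363281), (25.53171157836914, 49.970062255859375), 87.85752868652344)
dish (array([ 0.5226, -0.3204]), (76.01692199707031, 100.61884307861328))
```

To row units: 0.1767 rad / 3.1416 = 0.0562.

```bash
python3 -m crank '[{"rotvec":[0,0,0.0562],"aperture":1},{"rotvec":[0,0,0.0562],"aperture":1},{"rotvec":[0,0,0.0562],"aperture":1},{"aperture":1}]'; python3 -c "
from h import *
goto([.3959,-.2576,.066],.727)"
```

```text
time_s: 9.05
ee_pos: [0.3995, -0.2542, 0.2671]
ee_rot: [-0.0, 0.407, 0.913, 0.0]
ft_force: [-0.4, -0.3, 0.2]
opening: 1.004
grip_force: 0.0
tool d [-0.0001 -0.0049  0.2011] tilt [-0.0001  0.0002 -1.    ] toolY yaw 0.731468949212208
rz (tool) needed 0.004468949212208084
```

To row units: 0.05 m / 0.2 = 0.25, 0.03 m / 0.2 = 0.15.

```bash
python3 -m crank '[{"trans":[0,-0.0245,0.25],"aperture":1},{"trans":[0,0,0.25],"aperture":1},{"trans":[0,0,0.25],"aperture":1},{"trans":[0,0,0.15],"aperture":1},{"trans":[0,0,0.09],"aperture":1}]';python3 -m crank '[{"aperture":1},{"aperture":1}]';python3 -c "
from h import *
goto([.3959,-.2576,.066],.727)"
```

```text
time_s: 9.68
ee_pos: [0.395, -0.2575, 0.0675]
ee_rot: [-0.001, 0.406, 0.914, 0.0]
ft_force: [0.0, 0.4, -0.4]
opening: 1.0
grip_force: 0.0
time_s: 9.93
ee_pos: [0.3956, -0.2585, 0.0699]
ee_rot: [0.0, 0.408, 0.913, 0.0]
ft_force: [0.1, 1.1, -0.1]
opening: 1.001
grip_force: 0.0
tool d [0.0005 0.0008 0.0039] tilt [ 0.0008 -0.0002 -1.    ] toolY yaw 0.7302872242808082
rz (tool) needed 0.0032872242808081875
```

Now close, then lift and rotate toward the square tray on the left.

To row units: 0.002 m / 0.2 = 0.01, 0.0008 m / 0.2 = 0.004.

```bash
python3 -m crank '[{"trans":[0,0.004,0.01],"aperture":1},{"aperture":0},{"aperture":0},{"aperture":0},{"aperture":0}]';python3 -m crank '[{"aperture":0},{"trans":[0,0,-0.05],"aperture":0},{"trans":[0,0,-0.15],"aperture":0},{"trans":[0,0,-0.25],"aperture":0},{"trans":[0,0,-0.2],"aperture":0}]';python3 -c "
from seg import *
c,im=snap('wrist','w4')
goto([.41,.17,.2])"
```

```text
time_s: 10.55
ee_pos: [0.3957, -0.2582, 0.0677]
ee_rot: [0.0, 0.409, 0.912, -0.0]
ft_force: [-0.3, -0.0, 5.3]
opening: 0.389
grip_force: 60.4
time_s: 11.18
ee_pos: [0.3954, -0.258, 0.1995]
ee_rot: [0.0, 0.409, 0.912, -0.0]
ft_force: [0.1, -0.8, -1.2]
opening: 0.389
grip_force: 59.9
tool d [0.3121 0.2949 0.0024] tilt [ 0.0066 -0.0039 -1.    ] toolY yaw 0.7275186969051276
```

View pics/w4.png

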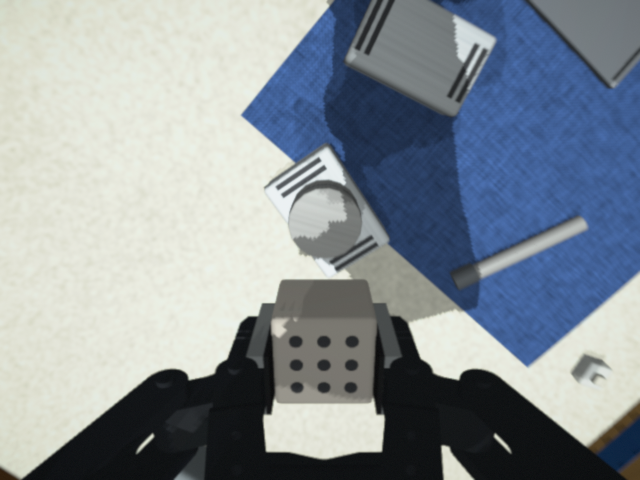

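The block is held squarely and the tin is still on the case at (325,217).

To row units: 0.0381 m / 0.2 = 0.1905, 0.0263 m / 0.2 = 0.1315.

```bash
python3 - <<'E'
from seg import *
c=env.calibration("wrist");im=cv2.imread("pics/w4.npy.png")
g=cv2.cvtColor(im,cv2.COLOR_BGR2GRAY)[170:262,275:375]
h=cv2.HoughCircles(cv2.GaussianBlur(g,(3,3),0),cv2.HOUGH_GRADIENT,1,50,param1=80,param2=12,minRadius=28,maxRadius=42)
print("tin top circ",h); print(cast(c,h[0,:,:2]+[275,170],.064))
E
python3 -m crank '[{"trans":[0.1315,0.1905,-0.03],"aperture":0},{"trans":[0.1315,0.1905,-0.03],"aperture":0},{"trans":[0.1315,0.1905,-0.03],"aperture":0},{"trans":[0.1315,0.1905,-0.03],"aperture":0},{"trans":[0.1315,0.1905,-0.03],"aperture":0}]';python3 -m crank '[{"trans":[0.178,0.105,0],"aperture":0},{"trans":[0.178,0.105,0],"aperture":0},{"trans":[0.178,0.105,0],"aperture":0},{"trans":[0.178,0.105,0],"aperture":0},{"trans":[0.178,0.105,0],"aperture":0}]';python3 -m crank '[{"aperture":0},{"aperture":0}]'; python3 - <<'E'
from seg import *
c,im=snap("wrist","w5")
print(proj(c,[[.401,.262,.009]])[0])
E
```

```text
tin top circ [[[53.5 49.5 41.4]]]
[[ 0.401 -0.258  0.064]]
time_s: 11.85
ee_pos: [0.4502, -0.0317, 0.2278]
ee_rot: [0.0, 0.409, 0.912, -0.0]
ft_force: [-0.0, 0.2, -0.6]
opening: 0.388
grip_force: 59.9
time_s: 12.48
ee_pos: [0.4097, 0.1707, 0.2275]
ee_rot: [0.0, 0.409, 0.912, -0.0]
ft_force: [0.5, 0.1, -1.3]
opening: 0.386
grip_force: 59.9
time_s: 12.72
ee_pos: [0.4102, 0.1689, 0.2273]
ee_rot: [0.0, 0.409, 0.912, -0.0]
ft_force: [1.1, -0.9, 0.1]
opening: 0.388
grip_force: 59.9
[390.0401 105.3645]
```

View pics/w5.png

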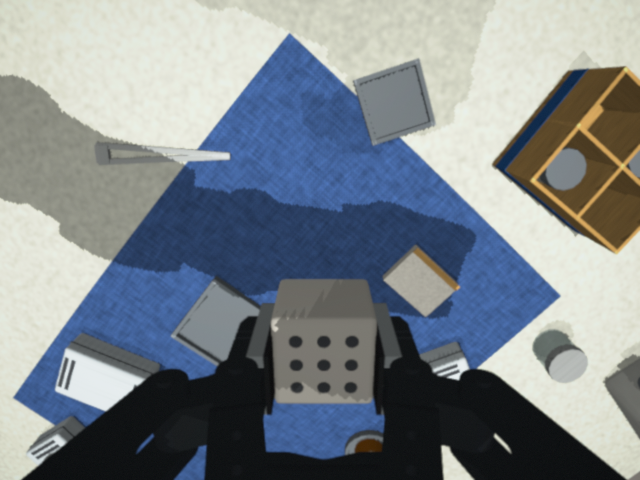

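The square tray's lip corners are at (353,82), (419,59), (436,123) and (373,145).

```bash
python3 - <<'E'
from seg import *
c=env.calibration("wrist");im=cv2.imread("pics/w5.npy.png")
P=cast(c,[(353,82),(419,59),(436,123),(373,145)],.009)[:,:2];print(P,P.mean(0))
d=np.roll(P,-1,0)-P;print(np.linalg.norm(d,axis=1),np.arctan2(d[:,1],d[:,0]))
x0,y0=340,45;hsv=cv2.cvtColor(im[y0:160,x0:450],cv2.COLOR_BGR2HSV)
m=((hsv[...,1]<38)&(hsv[...,2]<135)).astype(np.uint8)
m=cv2.morphologyEx(m,cv2.MORPH_OPEN,np.ones((5,5)))
k=max(cv2.findContours(m,0,1)[0],key=cv2.contourArea).reshape(-1,2)+[x0,y0]
print(rect(c,k,.009))
goto(np.r_[P.mean(0),.06])
E
```

```text
[[0.3656 0.2545]
 [0.3934 0.3037]
 [0.4404 0.2775]
 [0.4133 0.2283]] [0.4032 0.266 ]
[0.0564 0.0538 0.0562 0.0544] [ 1.0568 -0.5085 -2.0739  2.638 ]
(array([0.4029, 0.2655]), (54.69269943237305, 54.69832229614258), 59.932369232177734)
tool d [0.0777 0.0595 0.1672] tilt [-0.0001 -0.0008 -1.    ] toolY yaw 0.7265990921428042
```

To row units: 0.04 m / 0.2 = 0.2, 0.026 m / 0.2 = 0.13, -0.162 rad / 3.1416 = -0.0516.

```bash
python3 -m crank '[{"trans":[0.13,0.1,0.1],"aperture":0},{"trans":[0.13,0.1,0.1],"aperture":0},{"trans":[0.1285,0.0975,0.1],"aperture":0},{"rotvec":[0,0,-0.0516],"trans":[0,0,0.2],"aperture":0},{"rotvec":[0,0,-0.0516],"trans":[0,0,0.2],"aperture":0}]';python3 -m crank '[{"trans":[0,0,0.175],"aperture":0},{"trans":[0,0,0.125],"aperture":0},{"aperture":0},{"aperture":0}]';python3 -c "
from h import *
goto([.403,.266,.0075],1.05)"
```

```text
time_s: 13.4
ee_pos: [0.4038, 0.2665, 0.0864]
ee_rot: [0.0, 0.255, 0.967, 0.0]
ft_force: [0.6, -0.0, -1.4]
opening: 0.391
grip_force: 59.9
time_s: 13.9
ee_pos: [0.4038, 0.2669, 0.028]
ee_rot: [0.0, 0.257, 0.966, 0.0]
ft_force: [-0.6, -0.2, -0.7]
opening: 0.383
grip_force: 59.9
tool d [ 0.0002 -0.0012  0.0205] tilt [ 0.0009  0.0001 -1.    ] toolY yaw 1.0506743423631313
rz (tool) needed 0.0006743423631312417
```

To row units: 0.01 m / 0.2 = 0.05, 0.006 m / 0.2 = 0.03.

```bash
python3 -m crank '[{"trans":[0,-0.005,0.05],"aperture":0},{"trans":[0,0,0.03],"aperture":0},{"trans":[0,0,0.015],"aperture":0},{"aperture":0}]';python3 -m crank '[{"trans":[0,0,0.005],"aperture":0},{"aperture":0}]'
```

```text
time_s: 14.4
ee_pos: [0.4025, 0.2666, 0.0082]
ee_rot: [-0.0, 0.256, 0.967, 0.0]
ft_force: [0.3, 1.1, -0.5]
opening: 0.386
grip_force: 60.4
time_s: 14.65
ee_pos: [0.4026, 0.2665, 0.0073]
ee_rot: [0.0, 0.257, 0.967, 0.0]
ft_force: [0.1, 0.7, -2.5]
opening: 0.39
grip_force: 60.6
```

To row units: -0.06 m / 0.2 = -0.3, -0.03 m / 0.2 = -0.15.

```bash
python3 -m crank '[{"aperture":1},{"aperture":1},{"aperture":1},{"trans":[0,0,-0.15],"aperture":1},{"trans":[0,0,-0.3],"aperture":1}]';python3 -m crank '[{"trans":[0,0,-0.3],"aperture":1},{"trans":[0,0,-0.3],"aperture":1},{"trans":[-0.157,-0.195,-0.15],"aperture":1},{"trans":[-0.157,-0.195,0],"aperture":1},{"trans":[-0.157,-0.195,0],"aperture":1}]';python3 -m crank '[{"trans":[-0.157,-0.195,0],"aperture":1},{"trans":[-0.157,-0.195,0],"aperture":1},{"trans":[-0.157,-0.195,0],"aperture":1},{"trans":[-0.071,-0.222,0],"aperture":1},{"trans":[-0.071,-0.222,0],"aperture":1}]';python3 -m crank '[{"trans":[-0.071,-0.222,0],"aperture":1},{"trans":[-0.071,-0.222,0],"aperture":1},{"trans":[-0.071,-0.222,0],"aperture":1},{"aperture":1},{"aperture":1}]';python3 - <<'E'
from seg import *
c,im=snap("wrist","w6")
snap("top","t6")
p=proj(c,[[.401,-.258,.064],[.53,-.331,.009]]);print(p)
cv2.imwrite("pics/w6c.png",cv2.resize(im[120:360,200:480],(784,672))[:600])
goto([.401,-.258,.036])
E
```

```text
time_s: 15.28
ee_pos: [0.4012, 0.2654, 0.0966]
ee_rot: [-0.002, 0.256, 0.967, -0.002]
ft_force: [0.7, 0.1, -0.1]
opening: 1.0
grip_force: 0.0
time_s: 15.9
ee_pos: [0.4263, 0.1165, 0.2478]
ee_rot: [0.001, 0.256, 0.967, 0.0]
ft_force: [0.9, -0.3, -0.4]
opening: 1.002
grip_force: 0.0
time_s: 16.52
ee_pos: [0.43, -0.1229, 0.2472]
ee_rot: [-0.0, 0.257, 0.967, -0.0]
ft_force: [0.7, -0.6, 0.2]
opening: 0.999
grip_force: 0.0
time_s: 17.15
ee_pos: [0.4014, -0.2576, 0.2471]
ee_rot: [-0.0, 0.257, 0.967, 0.0]
ft_force: [1.1, 0.5, -0.2]
opening: 0.996
grip_force: 0.0
[[323.2404 203.7229]
 [323.922  327.7538]]
tool d [ 0.0002 -0.0015  0.2113] tilt [-0.0001  0.0006 -1.    ] toolY yaw 1.0538044622074187
```

View pics/w6c.png

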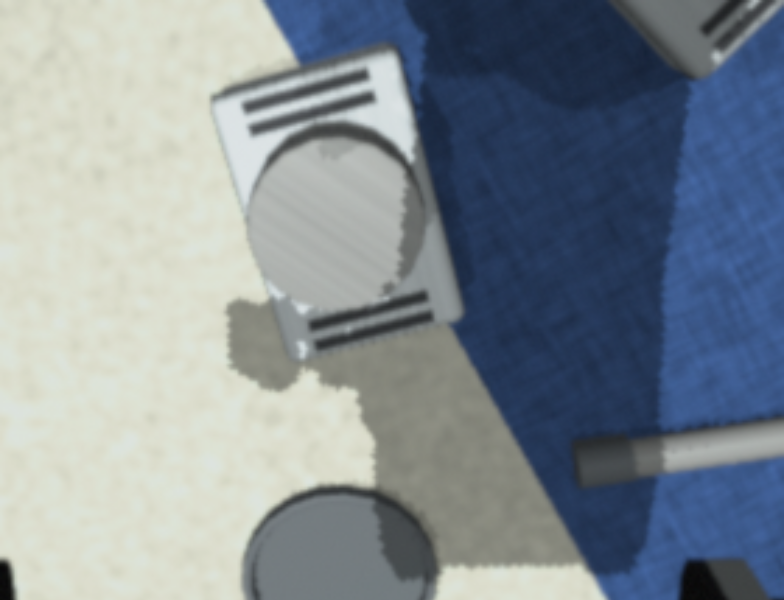

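The tin's top is centred at crop (335,221), which is pixel (319.6,199). The case's top corners are at crop (213,98), (393,47), (462,315) and (295,360). The dish centre column is at crop 340.

```bash
python3 - <<'E'
from seg import *
c=env.calibration("wrist");im=cv2.imread("pics/w6.npy.png")
t=cast(c,[(319.6,199)],.064)[0];print("tin",t)
P=cast(c,np.array([(213,98),(393,47),(462,315),(295,360)])/2.8+[200,120],.032)[:,:2];d=np.roll(P,-1,0)-P
print("case",P.mean(0),np.linalg.norm(d,axis=1),np.arctan2(d[:,1],d[:,0]))
x0,y0=270,285;hsv=cv2.cvtColor(im[y0:375,x0:380],cv2.COLOR_BGR2HSV);print(hsv[40,50],hsv[5,3],hsv[20,90],hsv[45,75])
m=((hsv[...,0]>60)&(hsv[...,1]<70)&(hsv[...,2]<140)).astype(np.uint8)
m=cv2.morphologyEx(m,cv2.MORPH_OPEN,np.ones((5,5)))
k=max(cv2.findContours(m,0,1)[0],key=cv2.contourArea).reshape(-1,2)+[x0,y0]
print("dish",circ(c,cv2.convexHull(k.astype(np.int32)).reshape(-1,2),.009),k.min(0),k.max(0))
goto([t[0],t[1],.036])
E
```

```text
tin [ 0.3967 -0.258   0.064 ]
case [ 0.4012 -0.2585] [0.0569 0.0884 0.0566 0.0888] [ 1.325  -0.2486 -1.8092  2.897 ]
[103  24 128] [ 48  13 227] [ 35  21 135] [100  24 127]
dish (array([ 0.527 , -0.3318]), (72.04918670654297, 74.6852035522461)) [287 294] [355 355]
tool d [ 0.0039 -0.0036  0.2113] tilt [-0.0001  0.0006 -1.    ] toolY yaw 1.0538044622074187
```

To row units: 0.06 m / 0.2 = 0.3, 0.05 m / 0.2 = 0.25.

```bash
python3 -m crank '[{"trans":[0.0195,-0.018,0.25],"aperture":1},{"trans":[0,0,0.3],"aperture":1},{"trans":[0,0,0.25],"aperture":1},{"trans":[0,0,0.15],"aperture":1},{"trans":[0,0,0.095],"aperture":1}]';python3 -m crank '[{"aperture":1},{"aperture":1}]';python3 -c "
from h import *
goto([.3967,-.258,.036])"
```

```text
time_s: 17.88
ee_pos: [0.3965, -0.2577, 0.0368]
ee_rot: [-0.001, 0.255, 0.967, 0.001]
ft_force: [0.1, -0.2, -0.7]
opening: 0.998
grip_force: 0.0
time_s: 18.12
ee_pos: [0.3971, -0.259, 0.039]
ee_rot: [0.0, 0.256, 0.967, -0.0]
ft_force: [-0.5, 0.0, -0.2]
opening: 1.001
grip_force: 0.0
tool d [0.0009 0.0007 0.003 ] tilt [ 0.0009 -0.0003 -1.    ] toolY yaw 1.0530391947239919
```

To row units: 0.002 m / 0.2 = 0.01, 0.0007 m / 0.2 = 0.0035.

```bash
python3 -m crank '[{"trans":[0,0.0035,0.01],"aperture":1},{"aperture":0},{"aperture":0},{"aperture":0},{"aperture":0}]';python3 -m crank '[{"trans":[0,0,-0.05],"aperture":0},{"trans":[0,0,-0.15],"aperture":0},{"trans":[-0.25,0,-0.1],"aperture":0},{"trans":[-0.25,0,0],"aperture":0},{"trans":[-0.25,0,0],"aperture":0}]';python3 -m crank '[{"trans":[0,0,0.1],"aperture":0},{"trans":[0,0,0.15],"aperture":0},{"trans":[0,0,0.05],"aperture":0},{"aperture":0},{"aperture":0}]'; python3 -c "
from h import *
goto([.527,-.3318,.007])
snap('wrist','w7')"
```

```text
time_s: 18.75
ee_pos: [0.3969, -0.2589, 0.037]
ee_rot: [0.0, 0.257, 0.967, -0.0]
ft_force: [-0.9, 0.8, 7.7]
opening: 0.591
grip_force: 61.2
time_s: 19.38
ee_pos: [0.5283, -0.3341, 0.0974]
ee_rot: [0.0, 0.257, 0.967, -0.0]
ft_force: [0.0, -1.0, -1.0]
opening: 0.593
grip_force: 62.6
time_s: 20.0
ee_pos: [0.5276, -0.3336, 0.0375]
ee_rot: [0.001, 0.257, 0.967, -0.0]
ft_force: [0.7, -0.2, -0.1]
opening: 0.588
grip_force: 62.6
tool d [0.0014 0.0013 0.0305] tilt [ 0.0014 -0.0009 -1.    ] toolY yaw 1.051828166677388
```

View pics/w7.png

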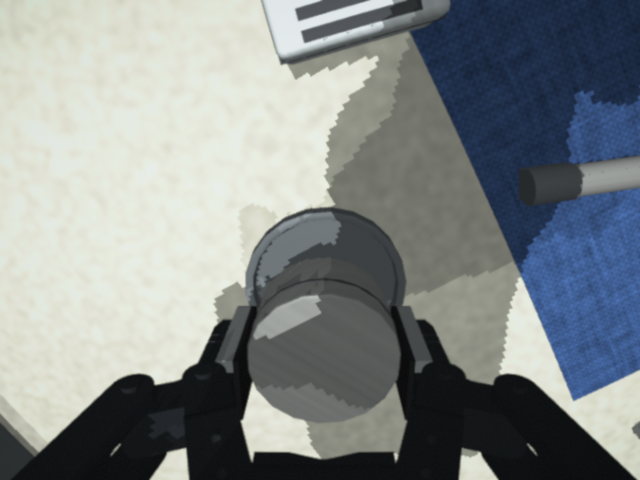

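The tin is held upright at column 324, above the dish at column 326. Lowering it now.

To row units: 0.014 m / 0.2 = 0.07, 0.01 m / 0.2 = 0.05.

```bash
python3 -m crank '[{"trans":[0.007,0.0065,0.07],"aperture":0},{"trans":[0,0,0.05],"aperture":0},{"trans":[0,0,0.02],"aperture":0},{"trans":[0,0,0.0075],"aperture":0},{"aperture":0}]';python3 -m crank '[{"aperture":0}]'
```

```text
time_s: 20.68
ee_pos: [0.5257, -0.3308, 0.0081]
ee_rot: [-0.001, 0.257, 0.967, 0.0]
ft_force: [-6.3, 4.3, 16.1]
opening: 0.587
grip_force: 64.5
time_s: 20.8
ee_pos: [0.5257, -0.3308, 0.0081]
ee_rot: [-0.001, 0.256, 0.967, 0.0]
ft_force: [-6.1, 4.6, 15.5]
opening: 0.592
grip_force: 64.5
```

To row units: -0.05 m / 0.2 = -0.25, -0.03 m / 0.2 = -0.15.

```bash
python3 -m crank '[{"aperture":1},{"aperture":1},{"aperture":1},{"trans":[0,0,-0.15],"aperture":1},{"trans":[0,0,-0.25],"aperture":1}]';python3 -m crank '[{"trans":[0,0,-0.3],"aperture":1},{"trans":[0.24,0,-0.15],"aperture":1},{"rotvec":[0,0,-0.0433],"trans":[0.24,0,0],"aperture":1},{"rotvec":[0,0,-0.0433],"trans":[0.24,0,0],"aperture":1},{"aperture":1}]';python3 -m crank '[{"aperture":1}]';python3 - <<'E'
from seg import *
c,im=snap("wrist","w8")
p=proj(c,[[.401,-.2585,.032],[.527,-.3318,.009]]);print(p)
goto([.4012,-.2585,.012],1.325)
E
```

```text
time_s: 21.42
ee_pos: [0.5253, -0.3307, 0.0857]
ee_rot: [-0.002, 0.257, 0.967, 0.001]
ft_force: [0.3, -0.7, -1.3]
opening: 0.998
grip_force: 0.0
time_s: 22.05
ee_pos: [0.395, -0.2647, 0.1769]
ee_rot: [-0.001, 0.123, 0.992, 0.0]
ft_force: [0.8, -0.3, 1.5]
opening: 0.998
grip_force: 0.0
time_s: 22.18
ee_pos: [0.3993, -0.2663, 0.1772]
ee_rot: [0.001, 0.124, 0.992, -0.0]
ft_force: [0.5, 0.2, 0.1]
opening: 0.999
grip_force: 0.0
[[335.4472 216.3829]
 [288.186  360.7327]]
tool d [0.0008 0.0081 0.165 ] tilt [ 0.0013 -0.0006 -1.    ] toolY yaw 1.3229519531461784
rz (tool) needed -0.002048046853821539
```

View pics/w8.png

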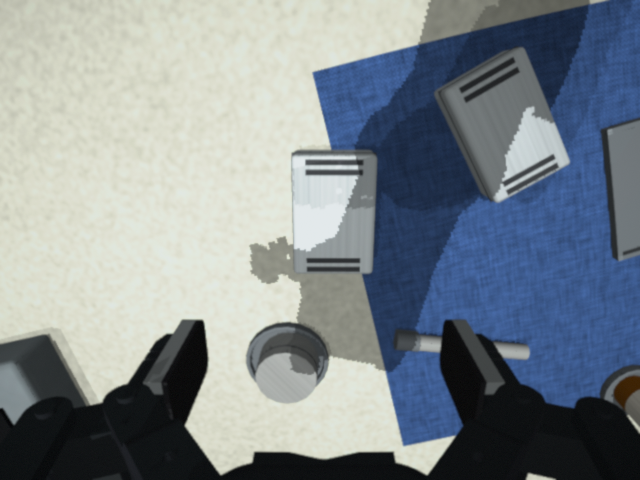

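The case's top corners are about (293,155), (373,155), (372,272) and (294,272), centred at (333.3,213.5) and square with the tool. The tin sits in the dish.

```bash
python3 - <<'E'
from seg import *
c=env.calibration("wrist")
t=cast(c,[(333.3,213.5)],.032)[0];print(t);goto([t[0],t[1],.003],1.325)
E

```

```text
[ 0.3989 -0.2595  0.032 ]
tool d [0.0028 0.0065 0.174 ] tilt [ 0.0013 -0.0006 -1.    ] toolY yaw 1.3229519531461784
rz (tool) needed -0.002048046853821539
```

The manual's scale: shifts go in shares of 0.2 m and turns go in shares of 180 degrees. Converting my numbers, 0.05 m / 0.2 = 0.25, 0.04 m / 0.2 = 0.2.

```bash
python3 -m crank '[{"trans":[0.0125,0.034,0.25],"aperture":1},{"trans":[0,0,0.25],"aperture":1},{"trans":[0,0,0.2],"aperture":1},{"trans":[0,0,0.1],"aperture":1},{"trans":[0,0,0.04],"aperture":1}]';python3 -m crank '[{"aperture":1},{"aperture":1}]';python3 -c "
from h import *
goto([.3989,-.2595,.0035],1.325)"
```

```text
time_s: 22.85
ee_pos: [0.3983, -0.2585, 0.0071]
ee_rot: [-0.001, 0.123, 0.992, 0.0]
ft_force: [0.4, -0.6, -0.0]
opening: 0.997
grip_force: 0.0
time_s: 23.1
ee_pos: [0.3986, -0.259, 0.0095]
ee_rot: [0.001, 0.123, 0.992, -0.0]
ft_force: [0.1, -0.8, 0.4]
opening: 1.001
grip_force: 0.0
tool d [-0.0004 -0.0004  0.006 ] tilt [ 0.0013 -0.0008 -1.    ] toolY yaw 1.3238271323455884
rz (tool) needed -0.0011728676544116023
```

To row units: 0.005 m / 0.2 = 0.025.

```bash
python3 -m crank '[{"trans":[0,0,0.025],"aperture":1},{"aperture":0},{"aperture":0},{"aperture":0},{"aperture":0}]';python3 -m crank '[{"aperture":0},{"trans":[0,0,-0.05],"aperture":0},{"trans":[0,0,-0.1],"aperture":0},{"trans":[0,0,-0.2],"aperture":0},{"trans":[0,0,-0.2],"aperture":0}]';python3 -c "
from h import *
snap('wrist','w9')
goto([.4452,.001,.12],3.454*np.pi/180)"
```

```text
time_s: 23.72
ee_pos: [0.3978, -0.2587, 0.0043]
ee_rot: [0.0, 0.123, 0.992, -0.0]
ft_force: [-1.0, -0.3, 5.7]
opening: 0.688
grip_force: 64.9
time_s: 24.35
ee_pos: [0.3974, -0.2584, 0.1153]
ee_rot: [-0.0, 0.123, 0.992, 0.0]
ft_force: [0.5, -0.8, -1.6]
opening: 0.691
grip_force: 65.0
tool d [ 0.0193  0.2639 -0.0008] tilt [ 0.0052 -0.0033 -1.    ] toolY yaw 1.3237281646762673
rz (tool) needed 1.263444492312383
```

View pics/w9.png

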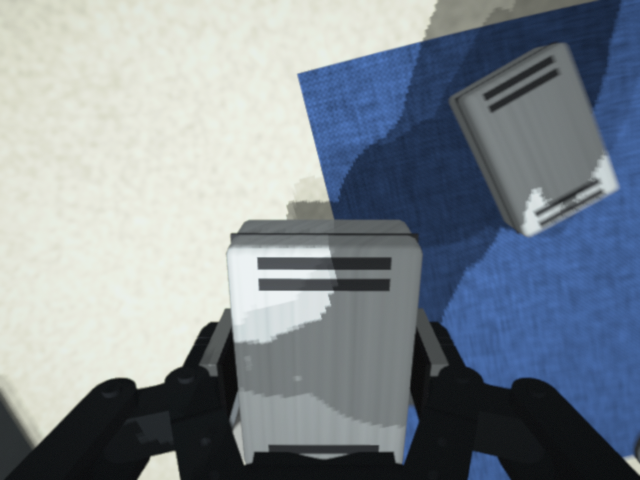

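The case is held level and square. The oblong tray's long axis is at yaw ≈0.06.

To row units: -0.05 m / 0.2 = -0.25, -0.04 m / 0.2 = -0.2, -0.155 rad / 3.1416 = -0.0493.

```bash
python3 -m crank '[{"trans":[0.02,0.15,-0.2],"aperture":0},{"trans":[0.02,0.2,-0.25],"aperture":0},{"rotvec":[0,0,-0.0477],"trans":[0.02,0.2,-0.2],"aperture":0},{"rotvec":[0,0,-0.0493],"trans":[0.02,0.15,0],"aperture":0},{"aperture":0}]';python3 -m crank '[{"aperture":0}]';python3 - <<'E'
from seg import *
c,im=snap("wrist","w10")
print(proj(c,[[.4452,.001,.009]]))
goto([.4452,.001,.05],1.629)
E
```

```text
time_s: 25.02
ee_pos: [0.4116, -0.1175, 0.2433]
ee_rot: [0.001, -0.032, 0.999, 0.0]
ft_force: [-0.2, -0.3, -3.0]
opening: 0.69
grip_force: 65.8
time_s: 25.15
ee_pos: [0.4114, -0.1204, 0.2425]
ee_rot: [-0.0, -0.028, 1.0, -0.0]
ft_force: [0.3, -0.2, -2.2]
opening: 0.688
grip_force: 65.8
[[448.5781 232.4092]]
tool d [-0.0406  0.1197  0.1923] tilt [-0.0007 -0.0003 -1.    ] toolY yaw 1.6262124686340391
rz (tool) needed -0.0027875313659608825
```

View pics/w10.png

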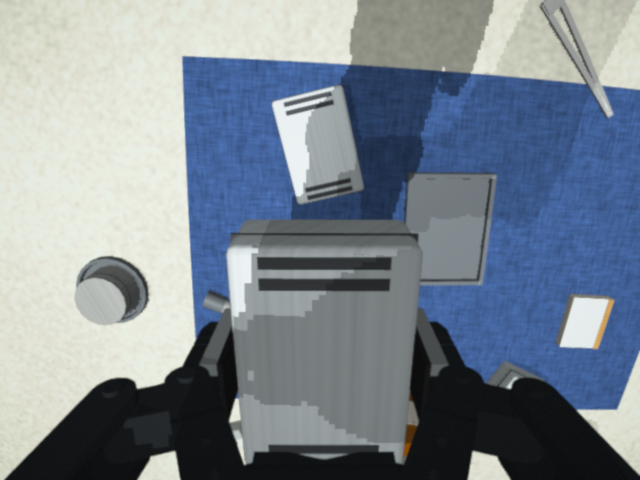

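The tray corners are at TL (408,174), TR (496,175) and BR (482,286). BL is hidden by the case.

```bash
python3 - <<'E'
from seg import *
c=env.calibration("wrist")
P=cast(c,[(408,174),(496,175),(482,286)],.009)[:,:2];m=(P[0]+P[2])/2
d=np.diff(P,axis=0);print(P,m,np.linalg.norm(d,axis=1),np.arctan2(d[:,1],d[:,0]))
goto([(m[0]+.4452)/2,(m[1]+.001)/2,.05],1.629)
E
```

```text
[[ 0.3915 -0.0452]
 [ 0.3873  0.0366]
 [ 0.4998  0.0437]] [ 0.4457 -0.0007] [0.082  0.1128] [1.6217 0.0626]
tool d [-0.0408  0.1189  0.1923] tilt [-0.0007 -0.0003 -1.    ] toolY yaw 1.6262124686340391
rz (tool) needed -0.0027875313659608825
```

To row units: 0.05 m / 0.2 = 0.25, 0.0396 m / 0.2 = 0.198.

```bash
python3 -m crank '[{"trans":[-0.068,0.198,0],"aperture":0},{"trans":[-0.068,0.198,0],"aperture":0},{"trans":[-0.068,0.198,0.25],"aperture":0},{"trans":[0,0,0.25],"aperture":0},{"trans":[0,0,0.25],"aperture":0}]';python3 -m crank '[{"trans":[0,0,0.2],"aperture":0},{"trans":[0,0,0.1],"aperture":0},{"aperture":0},{"aperture":0}]';python3 -c "
from h import *
goto([.4455,0,.0073],1.629)"
```

```text
time_s: 25.82
ee_pos: [0.4454, -0.0011, 0.0929]
ee_rot: [0.0, -0.028, 1.0, -0.0]
ft_force: [1.3, -0.6, -2.1]
opening: 0.687
grip_force: 65.8
time_s: 26.32
ee_pos: [0.4457, -0.001, 0.035]
ee_rot: [0.0, -0.028, 1.0, -0.0]
ft_force: [0.7, -0.2, -2.2]
opening: 0.693
grip_force: 65.7
tool d [0.0001 0.001  0.0277] tilt [ 0.0005 -0.0003 -1.    ] toolY yaw 1.627578658397806
rz (tool) needed -0.0014213416021939818
```

To row units: 0.014 m / 0.2 = 0.07, 0.009 m / 0.2 = 0.045.

```bash
python3 -m crank '[{"trans":[0,0.005,0.07],"aperture":0},{"trans":[0,0,0.045],"aperture":0},{"trans":[0,0,0.02],"aperture":0},{"trans":[0,0,0.005],"aperture":0},{"aperture":0}]'
```

```text
time_s: 26.95
ee_pos: [0.4453, 0.0003, 0.0073]
ee_rot: [0.0, -0.029, 1.0, -0.0]
ft_force: [-1.3, -0.7, 4.7]
opening: 0.694
grip_force: 66.5
```

Contact. Now I'll release, lift, and check everything.

To row units: -0.06 m / 0.2 = -0.3, -0.03 m / 0.2 = -0.15.

```bash
python3 -m crank '[{"aperture":1},{"aperture":1},{"aperture":1},{"trans":[0,0,-0.15],"aperture":1},{"trans":[0,0,-0.3],"aperture":1}]';python3 -m crank '[{"trans":[0,0,-0.3],"aperture":1},{"trans":[0,0,-0.3],"aperture":1},{"trans":[0,0,-0.3],"aperture":1},{"aperture":1},{"aperture":1}]';python3 - <<'E'
from seg import *
c,im=snap("top","t11")
_,s=snap("scene","s11")
c2=env.calibration("scene")
def crop(cc,i,P,r):
    x,y=proj(cc,[P])[0].astype(int);return cv2.resize(i[max(y-r,0):y+r,max(x-r,0):x+r],(260,260),interpolation=2)
T=[(.4455,0,.02),(.527,-.332,.02),(.403,.266,.02)]
cv2.imwrite("pics/chk.png",np.vstack([np.hstack([crop(c2,s,t,45) for t in T]),np.hstack([crop(c2,s,(.649,-.02,.06),55),crop(c,im,T[0],40),crop(c,im,(.649,-.02,.05),40)])]))
w,wi=snap("wrist","w11")
E
```

```text
time_s: 27.58
ee_pos: [0.4438, 0.0005, 0.0961]
ee_rot: [-0.002, -0.029, 1.0, 0.0]
ft_force: [1.8, -0.6, -0.2]
opening: 1.003
grip_force: 0.0
time_s: 28.2
ee_pos: [0.4447, 0.0004, 0.2763]
ee_rot: [-0.0, -0.029, 1.0, -0.0]
ft_force: [-0.0, 0.2, 0.3]
opening: 1.0
grip_force: 0.0
```

View pics/chk.png

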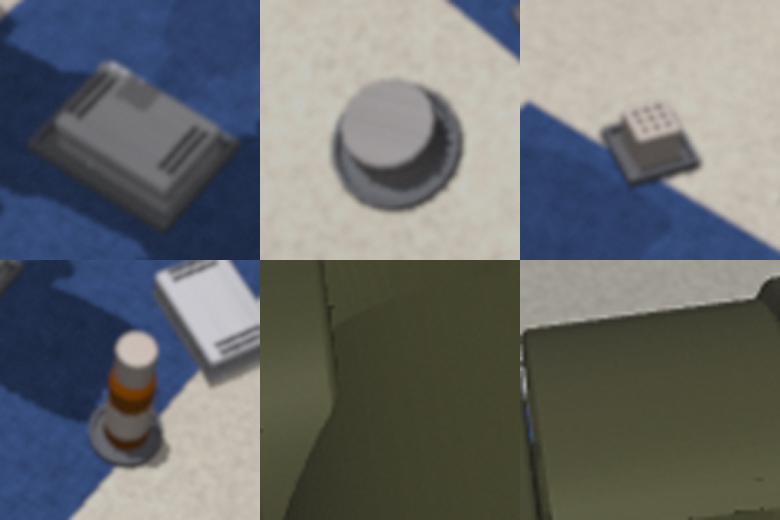

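View pics/w11.png

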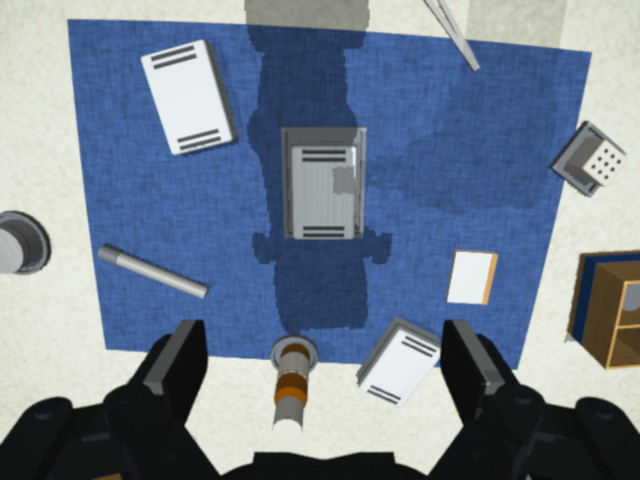

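All four stand upright in their holders. In the wrist view the case's top is centred near (325,193) and the block's dots near (605,161). In the scene crops the tin's top is at crop (387,124) and the bottle's cap at crop (137,352). I'll check the offsets numerically.

```bash
python3 - <<'E'
from seg import *
c=env.calibration("wrist");s=env.calibration("scene")
print("case",cast(c,[(325,193)],.035),"tray",cast(c,[(283,127),(367,127)],.009))
print("block",cast(c,[(605,161)],.035))
def unc(P,r,q): # crop px -> image px
    o=proj(s,[P])[0].astype(int)-r;return o+np.array(q)*(2*r/260)
print("tin",cast(s,[unc((.527,-.332,.02),45,(387-260,124))],.035))
print("block",cast(s,[unc((.403,.266,.02),45,(653-520,119))],.035))
print("dish rim",cast(s,[unc((.527,-.332,.02),45,(398-260,145))],.009))
print("stray",cast(s,[unc((.403,.266,.02),45,(650-520,142))],.009))
r=55;print("cap",cast(s,[unc((.649,-.02,.06),r,(137,352-260))],.123),"coaster",cast(s,[unc((.649,-.02,.06),r,(126,433-260))],.009))
print("case",cast(s,[unc((.4455,0,.02),45,(146,128))],.035))
E
```

```text
case [[0.4475 0.0014 0.035 ]] tray [[ 0.391  -0.0422  0.009 ]
 [ 0.3864  0.0383  0.009 ]]
block [[0.3995 0.2653 0.035 ]]
tin [[ 0.5279 -0.3321  0.035 ]]
block [[0.4047 0.2657 0.035 ]]
dish rim [[ 0.531 -0.333  0.009]]
stray [[0.4029 0.2664 0.009 ]]
cap [[ 0.6515 -0.024   0.123 ]] coaster [[ 0.6524 -0.0254  0.009 ]]
case [[0.4574 0.0001 0.035 ]]
```

```bash
python3 -c "
from workcell import env
print(env.hand_in())"
```

```text
the job is handed in; nothing more can be done
None
```

I handed the job in at about 28 s of the 109 s allowed. By the last camera check, the case, tin, block and bottle each stand upright in their own holder and within about 5 mm of its centre; one rough scene-view reading put the case nearer 12 mm, but it lies flat in a hollow that allows at most 7 mm. The judge's result was not returned.

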